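# Fit the grating insert to the sloped kitchen slicer and lock it

### The job

Fit the grating insert (red grip) into the sloped slicer: swing the catch clear, hold the insert slanting with its grip end raised, tuck its steel tongue under the retaining lip at the low end, then lower the grip end until the insert lies fully home in the well, and swing the catch right over its edge to lock it. Leave the slicing insert (blue grip), the bottle, the shaker and the milk carton standing where they are.

Things in the scene. Friction and masses are not known exactly. Their poses are not given: they have to be found in the camera images.
- deck: slicer deck, 280 x 120 mm, fixed, rising 22 deg (0.384 rad) away from the robot. Origin: centre of the insert well's seat, 85 mm above the table; x up the slope, y left, z square to the deck. An insert that is home has this very pose. In mm here: well x -87 (end wall) to 87.5 (front stop), y -48 to 48; side rails y 48 to 60, top z=12; runway beyond the stop, top z=8, to x=168
- lip_edge (a point): middle of the lower edge of the steel retaining lip; deck frame (-72, 0, 8) mm. The lip covers the well's low end from x=-87 to -72, underside z=8, top z=11. Side ledges carry the insert at z=0 from x=-50 to 87; below x=-50 there is nothing under it, so its tongue end can dip 15 mm as it pivots on the ledge ends (x=-50)
- catch_pivot (a point): pivot of the turn catch on the runway; deck frame (110, 0, 10.5) mm. The catch is a dark steel bar 4 mm thick, 13 mm wide, reaching 42 mm from here, its underside 2.5 mm above a seated insert's top
- catch (a joint): turn of the catch about the deck's z: the bar points along (-cos q, sin q, 0) in the deck frame. 0 = locked, down the slope over the insert's front edge; grows as it swings to the deck's left (+y); 1.57 = clear of the well, stop 1.75; below about 1.2 it is in the insert's way. Friction about 1 N at the knob; stays where it is left
- catch_knob (a point): on the axis of the catch's black knob, an upright round post, 12 mm across, 34 mm from the pivot, standing up to z=37.5 mm in the deck frame (bar top z=14.5); this point is at z=28.5 mm
- grater: grating insert, red grip, 170 x 90 mm, 0.18 to 0.29 kg, lying flat. Origin: centre of its underside; x from tongue to grip end, z out of its face. In mm here: white frame x -70 to 85, y -45 to 45, z 0 to 8; steel tongue x -85 to -70, 70 wide, z 2 to 6; red grip bar across it x 28 to 52 (24 wide, the way to pinch it), y -32 to 32, z 8 to 36
- grater_grip (a point): centre of the red grip bar; insert frame (40, 0, 22) mm
- grater_tongue (a point): middle of the end of the grating insert's tongue; insert frame (-85, 0, 4) mm
- grater_front (a point): middle of the grating insert's front (grip-side) end face; insert frame (85, 0, 4) mm
- slicer: slicing insert, same size and shape, oblique blade, blue grip, lying flat; origin under its centre, x towards its grip end
- chilli_bottle: squeeze bottle with a red nozzle cap, 59 mm across, 236 mm tall, standing; origin under its centre
- shaker: aluminium flour shaker, 74 mm across, 116 mm tall, standing; origin under its centre
- top_plate: topmost plate of a fixed stack of white plates, 331 mm across, standing at the table's front left; the stack's top is about 190 mm above the table
- milk_carton: blue and white milk carton, 75 x 73 x 238 mm, standing; origin under its centre

How it is judged:
By the outcome, as a careful person would: the job done as asked, in the order asked, and still so for the second after the job is handed in, with the robot touching nothing.
It also fails if it takes over 72 s, if anything falls off the work surface, if the arm or the gripper's body presses on something with over 40 N, if the wrist force passes 120 N, or if a joint passes its speed limit or range.

### The arm

A 6-joint arm with a two-finger parallel gripper is mounted at the origin on a cart in front of the work surface, level with it; the furniture and walls round the work are solid. World frame = base frame: x ahead of the robot, y to its left, z up, the work surface at z = 0. Lengths are in mm, angles in degrees, forces in N, time in s.
With the tool pointing down it reaches from about 300 to 850 mm from the base axis. Payload 4.2 kg.
Tool frame: the origin (TCP) lies midway between the tips of the shut fingers; the grasp point (between the pads) lies 19 mm behind it (pinch_z is the distance from the TCP to the grasp point, in mm); z points along the fingers, y is the line along which they close (so a half turn about z gives the same grasp; the last joint's range is limited). The gripper opens to 91 mm and grips with 3 to 60 N. Pads are 32 mm wide; open, the fingers measure 118 mm over their backs; the gripper's body (76 mm by 178 mm) begins 60 mm behind the grasp point.
Start: joints at [73.167, 18.312, 89.639, -0, 72.044, -1.146], TCP at [155.477, 553.597, 213.976] pointing down, gripper open.
Joint ranges: [-177.97, 177.97], [-48.28, 115.42], [12.27, 149.76], [-77.06, 257.06], [2.81, 150.46], [-146.56, 146.56]. Speed limits (degrees/s): [147.25, 147.25, 180, 180, 180, 180].

### API

Orientations are given as [roll, pitch, yaw] about the fixed x, y, z axes, in that order (R = Rz(yaw) Ry(pitch) Rx(roll)).
In Python, from workcell import * gives the robot as it stands.
- The arm moves only by the tool step_arm, never from a script. Its argument "steps" is a list of rows, each a list of 7 numbers: the turn, a rotation vector about the tool's x, y, z in degrees, then the shift along the tool's x, y, z in mm, then the opening, from 0 (shut) to 1 (fully open). In form: [[rx, ry, rz, x, y, z, hand], ...]. A call has exactly 8 rows; each row shifts and turns the commanded pose from where the row before left it, along the tool's axes as they then stand; what a row does not reach is not made up. A row lasts 1/8 s, in which the tool goes at most 62.5 mm and 10.7 degrees, less where a joint would pass 70% of its speed; a pose out of reach is approached as far as the arm can. A call is refused whole if a number of a shift passes 62.5 or a number of a turn 10.7, either way. A call with a gripper value outside its range is refused whole. The fingers move at their own pace and stop on an object; "force" is the grip in N (left out, the last holds). Time passes only in rows, so rows that do not move let the fingers close, or fill a call up. It gives the time, the measured TCP pose, the force, the opening and the grip force at its end, in the units of the state.
- state(): the state, without advancing time (a new reading comes with each control period).
- grab_frame(name): name is "scene" or "top" or "wrist"; returns a dict with "image" (400x640x3 uint8, blue, green, red), "fovy" (degrees; the focal length in pixels is half the picture's height over the tangent of half this angle, whatever the lens; pixels are square), "cx", "cy" (the principal point, pixels), "dist" ([k1, k2, p1, p2, k3] as OpenCV has them; the pictures are not rectified), "origin" and "rotation" of the camera in the world; the wrist camera has in their place "tool_from_camera" (4x4, takes a point from camera to tool coordinates, whose origin is the TCP and whose axes are the flange's). Camera axes: x right, y down, z forward; pixel columns grow to the right and rows downward; lengths in mm; the calibration is good to about 2 mm. A picture is of the moment at which its call begins: read the wrist's pose just before it. There is no depth.
- job_done(): hands the job in; it is judged then, once.
The state is a dict: "time_s": time; "qpos": joint angles; "qvel": joint speeds; "effort": joint torques, N m; "ee_pos": TCP position; "ee_rot": TCP orientation; "force": force on the tool from outside, world axes, zero at the start; "torque": the same for the moment, N m; "gripper_width": finger opening in mm; "gripper_force": force on a finger pad.
Only numpy, scipy, OpenCV 4.12 (cv2) and the standard library are available. Lean on these libraries where they do the work, as an engineer would, in place of code of your own. Each camera call takes 0.05 s, during which the arm holds its last target. There are 200 camera calls.

## Working session

There is one attempt and no reset: what is moved stays moved. The work goes in short steps, Python scripts to look and compute and a tool call to move; the robot and the scene stay as the last step left them, time stands still between calls to the robot, and variables do not carry over. Pictures are saved under pics/ and viewed, at most 10 in all, crops included, and the job is handed in when it is done.

Besides the shell and the picture viewer there is one more tool, called after ">>>" as name([rows], argument=value, ...), one row to a line, values as JSON. step_arm: Moves the arm, as the interface text tells. Its arguments: {"type":"object","properties":{"steps":{"type":"array","items":{"type":"array","items":{"type":"number"}}},"force":{"type":"number"}},"required":["steps"]}

```bash
ls; mkdir -p pics
python3 - <<'E'
from workcell import *
import cv2,numpy as np
print(state())
for n in ("scene","top"):
    f=grab_frame(n); cv2.imwrite(f"pics/{n}0.png",f["image"]); print(n,{k:v for k,v in f.items() if k!="image"})
E
```

```text
pics
{'time_s': 0.0, 'qpos': array([ 7.31687329e+01,  1.83530292e+01,  8.97061611e+01, -1.04513821e-04,
        7.20431266e+01, -1.14380105e+00]), 'qvel': array([-0.05649609,  0.08609058, -0.01935146, -0.03516702, -0.11850791,
       -0.05551332]), 'effort': array([-3.01887496e-05, -4.12465811e+01, -2.31966323e+01,  7.25727179e-02,
        4.59800370e-02, -1.54517111e-04]), 'ee_pos': array([155.30921581, 553.11044272, 213.10802042]), 'ee_rot': array([-1.79897701e+02, -1.94308036e-03,  1.64312564e+02]), 'force': array([-0.16453724,  0.96374295,  0.8767213 ]), 'torque': array([-0.04458008, -0.02033049,  0.01870966]), 'gripper_force': 0.0, 'gripper_width': 91.43246515179587}
scene {'fovy': 51.401459927067876, 'cx': 318.3238651539621, 'cy': 202.17330159877784, 'dist': array([-0.05649456,  0.        ,  0.        ,  0.        ,  0.        ]), 'origin': array([ 895.11075804, -798.18404762,  723.70296431]), 'rotation': array([-123.73634565,   -1.04693129,   21.78778419])}
top {'fovy': 57.32179109280785, 'cx': 321.555407330514, 'cy': 197.39565751519217, 'dist': array([-0.07706034,  0.        ,  0.        ,  0.        ,  0.        ]), 'origin': array([ 424.33563272,   38.68842936, 1097.78257952]), 'rotation': array([-172.89128932,   -0.63457848,  -90.48775796])}
```

View pics/scene0.png

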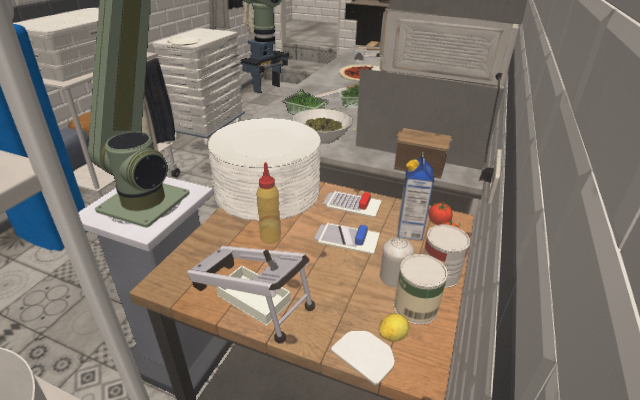

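View pics/top0.png

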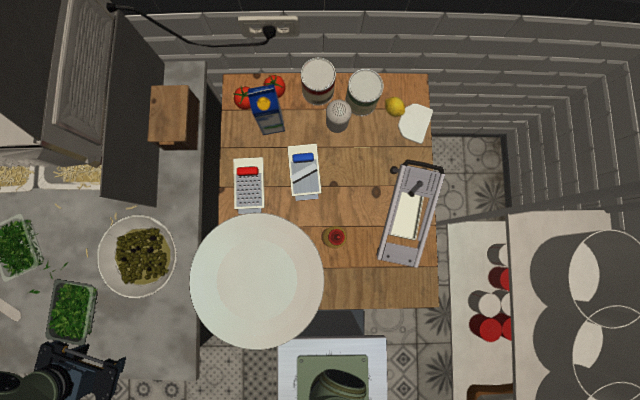

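The top view shows the deck at (410,215) with its catch knob near (418,185). The grater (red grip) is at (249,183) with its tongue towards the robot, the slicer (blue grip) is at (304,172), and the bottle is at (335,237). I'll enlarge the deck and grater.

```bash
cat > h.py <<'E'
import numpy as np, cv2
from scipy.spatial.transform import Rotation as R
def rpy(a): return R.from_euler('xyz',a,degrees=True).as_matrix()
def K(f):
    h=f["image"].shape[0]; F=h/2/np.tan(np.radians(f["fovy"]/2))
    return np.array([[F,0,f["cx"]],[0,F,f["cy"]],[0,0,1]])
def cam(f,st=None):
    if "origin" in f: return np.array(f["origin"]),rpy(f["rotation"])
    T=np.eye(4);T[:3,:3]=rpy(st["ee_rot"]);T[:3,3]=st["ee_pos"];T=T@np.array(f["tool_from_camera"])
    return T[:3,3],T[:3,:3]
def ray(f,uv,st=None):
    o,M=cam(f,st); p=cv2.undistortPoints(np.array(uv,float).reshape(-1,1,2),K(f),np.array(f["dist"])).reshape(-1,2)
    d=np.c_[p,np.ones(len(p))]@M.T; return o,d/np.linalg.norm(d,axis=1)[:,None]
def plane(f,uv,n,c,st=None):  # n.X=c
    o,d=ray(f,uv,st); n=np.array(n,float); return o+d*((c-o@n)/(d@n))[:,None]
def proj(f,P,st=None):
    o,M=cam(f,st); P=np.array(P,float).reshape(-1,3)
    return cv2.projectPoints((P-o)@M,np.zeros(3),np.zeros(3),K(f),np.array(f["dist"]))[0].reshape(-1,2)
def tri(rays):
    A=np.zeros((3,3));b=np.zeros(3)
    for o,d in rays:
        Q=np.eye(3)-np.outer(d,d);A+=Q;b+=Q@o
    return np.linalg.solve(A,b)
E
python3 - <<'E'
import cv2,numpy as np
a=cv2.imread("pics/top0.png"); s=cv2.imread("pics/scene0.png")
z=lambda c,k:cv2.resize(c,None,fx=k,fy=k,interpolation=cv2.INTER_CUBIC)
A=z(a[150:280,370:450],4.6); B=z(a[150:220,225:330],3.8); C=z(s[235:350,185:325],2.8)
o=np.zeros((600,800,3),np.uint8); o[:A.shape[0],:A.shape[1]]=A; 
o[:B.shape[0],380:380+B.shape[1]]=B; o[275:275+C.shape[0],380:380+C.shape[1]]=C
cv2.imwrite("pics/z.png",o); print(A.shape,B.shape,C.shape)
E
```

```text
(598, 368, 3) (266, 399, 3) (322, 392, 3)
```

View pics/z.png

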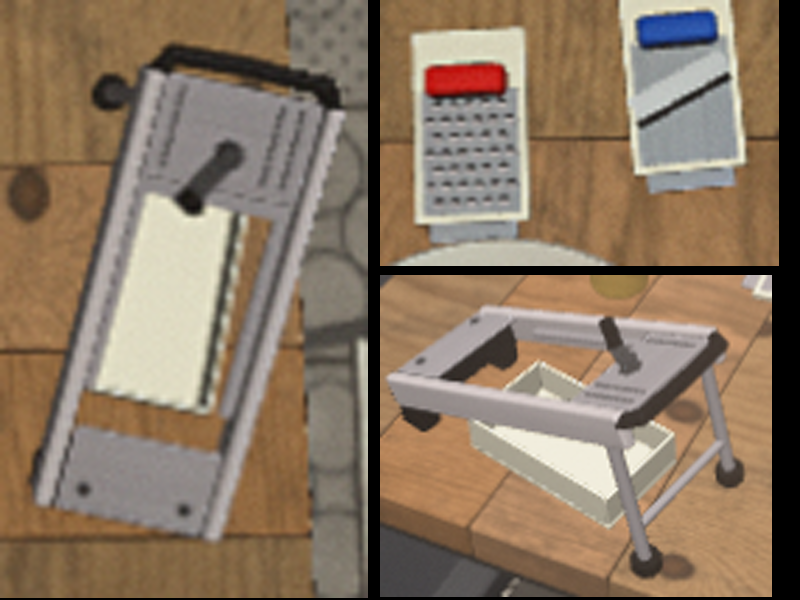

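```bash
cat >> h.py <<'E'
from scipy.optimize import least_squares
S=np.radians(22)
def deckR(yaw): return R.from_euler('zy',[yaw,-22],degrees=True).as_matrix()
def fitdeck(obs,x0=(400,-150,-15)):  # obs: list of (f,st,uv,P)
    def res(p):
        M=deckR(p[2]);o=np.array([p[0],p[1],85.])
        return np.concatenate([(proj(f,o+M@np.array(P,float),st)[0]-uv) for f,st,uv,P in obs])
    r=least_squares(res,x0,loss='soft_l1'); return r.x,r.fun.reshape(-1,2)
E
cat > m1.py <<'E'
from workcell import *
from h import *
t=grab_frame("top"); s=grab_frame("scene")
c=lambda x,y:(370+x/4.6,150+y/4.6); d=lambda x,y:(185+(x-380)/2.8,235+(y-275)/2.8)
ob=[(t,None,c(38,500),(-112,60,12)),(t,None,c(215,540),(-112,-60,12)),(t,None,c(230,155),(110,0,14.5)),
(t,None,c(345,108),(168,-60,12)),(t,None,c(150,68),(168,60,12)),(t,None,c(82,430),(-72,48,11)),
(s,None,d(390,378),(-112,-60,12)),(s,None,d(485,308),(-112,60,12)),(s,None,d(625,412),(168,-60,12)),(s,None,d(720,335),(168,60,12))]
p,r=fitdeck(ob);print(p);print(r.round(1))
M=deckR(p[2]);o=np.array([p[0],p[1],85])
# catch knob: plane z=37.5 deck (top of knob)
k=plane(t,[c(190,200)],M[:,2],M[:,2]@o+36)[0]; print("knob deck",(k-o)@M, "world",k, "pivot",o+M@[110,0,10.5])
kd=(k-o)@M; print("q",np.arctan2(kd[1],110-kd[0]))
g=lambda x,y:(225+(x-380)/3.8,150+y/3.8)
# grater corners z=8 
C=plane(t,[g(413,31),g(522,28),g(527,218),g(416,222)],[0,0,1],8); print(C.round(1))
img=t["image"].astype(int); m=((img[...,2]>150)&(img[...,1]<70)&(img[...,0]<70)); m[:, :225]=0; m[:,275:]=0; m[:150]=0; m[200:]=0
m=m.astype(np.uint8); rc=cv2.minAreaRect(cv2.findNonZero(m)); print(rc, plane(t,[rc[0]],[0,0,1],34))
E
python3 m1.py
```

```text
[ 476.70784827 -212.27502236  -11.33369057]
[[-0.3 -1. ]
 [ 1.9 -2.7]
 [-1.   2.8]
 [ 0.8 -3.8]
 [-0.  -3.8]
 [-2.4  1.8]
 [-1.6 -0.2]
 [-0.4 -5.2]
 [-0.7  2.9]
 [ 0.4 -7.3]]
knob deck [91.68814399 22.42796133 36.        ] world [ 550.6626455  -208.30322635  153.70692834] pivot [ 572.77581927 -233.89252188  135.13859454]
q 0.8860904395745921
[[682.7 292.5   8. ]
 [684.3 204.7   8. ]
 [531.3 198.9   8. ]
 [528.7 286.6   8. ]]
((246.5, 170.0), (6.0, 19.0), 90.0) [[640.25673968 247.3914334   34.        ]]
```

Run:
```python
from workcell import *
from h import *
t=grab_frame("top"); s=grab_frame("scene"); w=grab_frame("wrist")
P=lambda uv,z:plane(t,[uv],[0,0,1],z)[0].round()
print("bottle",P((336,237),220),tri([(o,d[0]) for o,d in (ray(t,[(337,237)]),ray(s,[(266,168)]))]))
print("plate",P((257,281),190),P((190,281),190),P((257,214),190),P((324,281),190))
print("milk top corners",[P(u,215) for u in ((249,92),(276,86),(284,130),(262,134))],P((264,103),238))
print("shaker",P((338,113),110)); print("slicer",[P(u,8) for u in ((289,148),(315,145),(321,193),(293,196))])
print(w["fovy"],w["cx"],w["cy"],w["dist"]);print(np.array(w["tool_from_camera"]).round(3))
```

```text
bottle [438.  -6. 220.] [442.65489607  -5.56558158 219.45068819]
plate [333. 187. 190.] [333. 353. 190.] [497. 189. 190.] [332.  23. 190.]
milk top corners [array([806., 210., 215.]), array([821., 142., 215.]), array([704., 120., 215.]), array([695., 175., 215.])] [767. 168. 238.]
shaker [787. -22. 110.]
slicer [array([713., 124.,   8.]), array([722.,  44.,   8.]), array([573.,  27.,   8.]), array([565., 111.,   8.])]
65.78588273968785 315.6071944074372 201.65874749920752 [-0.05433116  0.          0.          0.          0.        ]
[[ 1.00000e-03 -9.63000e-01 -2.70000e-01  7.71010e+01]
 [ 1.00000e+00  0.00000e+00  0.00000e+00 -1.24000e-01]
 [-0.00000e+00 -2.70000e-01  9.63000e-01 -1.69647e+02]
 [ 0.00000e+00  0.00000e+00  0.00000e+00  1.00000e+00]]
```

```bash
cat >> h.py <<'E'
from scipy.spatial.transform import Slerp
def plan(p0,r0,p1,r1,n,hand=0,ease=False):
    A=R.from_matrix(r0);B=R.from_matrix(r1); S_=Slerp([0,1],R.concatenate([A,B])); out=[]
    for i in range(n):
        a,b=S_(i/n),S_((i+1)/n); dv=a.inv().apply((np.array(p1)-p0)/n); w=(a.inv()*b).as_rotvec(degrees=True)
        out.append([round(float(v),1) for v in (*w,*dv)]+[hand])
    return out
def down(yaw): return rpy([180,0,yaw])
E
python3 - <<'E'
from workcell import *
from h import *
s=state()
for r in plan(s["ee_pos"],rpy(s["ee_rot"]),[600,270,340],down(92),16,0): print(r)
E
```

```text
[-0.0, 0.0, 4.5, -31.5, -9.5, -7.9, 0]
[-0.0, 0.0, 4.5, -32.2, -7.0, -7.9, 0]
[-0.0, 0.0, 4.5, -32.6, -4.5, -7.9, 0]
[-0.0, 0.0, 4.5, -32.9, -1.9, -7.9, 0]
[-0.0, 0.0, 4.5, -32.9, 0.7, -7.9, 0]
[-0.0, 0.0, 4.5, -32.8, 3.3, -7.9, 0]
[-0.0, 0.0, 4.5, -32.4, 5.9, -7.9, 0]
[-0.0, 0.0, 4.5, -31.9, 8.4, -7.9, 0]
[-0.0, 0.0, 4.5, -31.1, 10.9, -7.9, 0]
[-0.0, 0.0, 4.5, -30.1, 13.3, -7.9, 0]
[-0.0, 0.0, 4.5, -29.0, 15.7, -7.9, 0]
[-0.0, 0.0, 4.5, -27.7, 17.9, -7.9, 0]
[-0.0, 0.0, 4.5, -26.2, 20.0, -7.9, 0]
[-0.0, 0.0, 4.5, -24.5, 22.0, -7.9, 0]
[-0.0, 0.0, 4.5, -22.7, 23.9, -7.9, 0]
[-0.0, 0.0, 4.5, -20.8, 25.6, -7.9, 0]
```

>>> step_arm([
  [0,0,4.5,-31.5,-9.5,-14,0],
  [0,0,4.5,-32,-7,-14,0],
  [0,0,4.5,-32.5,-4.5,-14,0],
  [0,0,4.5,-33,-2,-14,0],
  [0,0,4.5,-33,0.5,-14,0],
  [0,0,4.5,-33,3.5,-14,0],
  [0,0,4.5,-32.5,6,-10,0],
  [0,0,4.5,-32,8.5,-10,0],
])

```text
time_s: 1.35
ee_pos: [379.0, 411.3, 318.4]
ee_rot: [180.0, -0.0, 128.2]
force: [-0.6, 0.5, 0.3]
gripper_width: 14.1
gripper_force: 0.0
```

>>> step_arm([
  [0,0,4.5,-31,11,-4,0],
  [0,0,4.5,-30,13.5,-4,0],
  [0,0,4.5,-29,15.5,-4,0],
  [0,0,4.5,-27.5,18,-4,0],
  [0,0,4.5,-26,20,-2,0],
  [0,0,4.5,-24.5,22,0,0],
  [0,0,4.5,-22.5,24,0,0],
  [0,0,4.5,-21,25.5,0,0],
])

```text
time_s: 2.35
ee_pos: [601.7, 271.1, 335.8]
ee_rot: [-180.0, -0.0, 92.2]
force: [0.3, 1.1, 0.9]
gripper_width: 0.3
gripper_force: 0.0
```

Run:
```python
from workcell import *
from h import *
import pickle
st=state(); f=grab_frame("wrist"); pickle.dump((st,f),open("w1.pkl","wb")); cv2.imwrite("pics/w1.png",f["image"])
print(st["ee_pos"],st["ee_rot"],st["qpos"],st["time_s"],st["gripper_width"])
for r in plan(st["ee_pos"],rpy(st["ee_rot"]),[470,-160,380],down(79),8,0)[::2]: print(r)
```

```text
[601.68834006 271.09155836 335.84906527] [-1.79991207e+02 -5.94150850e-03  9.21628212e+01] [2.32511075e+01 2.41588245e+01 6.35838496e+01 8.71404805e-03
 9.22633920e+01 2.10886296e+01] 2.35 0.3271435866416853
[-0.0, -0.0, 1.6, -53.2, -18.5, -5.5, 0]
[-0.0, -0.0, 1.6, -54.2, -15.4, -5.5, 0]
[-0.0, -0.0, 1.6, -55.0, -12.3, -5.5, 0]
[-0.0, -0.0, 1.6, -55.6, -9.1, -5.5, 0]
```

View pics/w1.png

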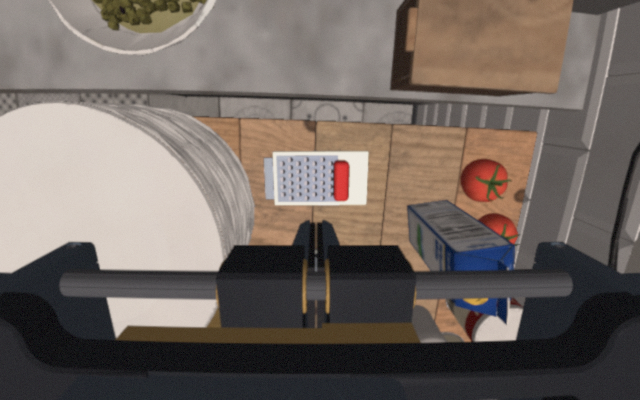

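The wrist view shows the grater frame spanning u 273–368, v 152–206, with the grip at (342,181). The nearest carton base corners are around (408,206).

>>> step_arm([
  [0,0,1.6,-53,-18.5,-5.5,0],
  [0,0,1.6,-53.5,-17,-5.5,0],
  [0,0,1.6,-54,-15.5,-5.5,0],
  [0,0,1.6,-54.5,-14,-5.5,0],
  [0,0,1.6,-55,-12.5,-5.5,0],
  [0,0,1.6,-55.5,-10.5,-5.5,0],
  [0,0,1.6,-55.5,-9,-5.5,0],
  [0,0,1.6,-56,-7.5,-5.5,0],
])

```text
time_s: 3.4
ee_pos: [470.3, -161.0, 380.2]
ee_rot: [180.0, 0.0, 79.5]
force: [-0.1, -0.4, 0.8]
gripper_width: 0.2
gripper_force: 0.0
```

Run:
```python
from workcell import *
from h import *
import pickle
st=state(); f=grab_frame("wrist"); pickle.dump((st,f),open("w2.pkl","wb"))
im=f["image"]; cv2.imwrite("pics/w2.png",cv2.resize(im[60:300],None,fx=1.25,fy=1.25,interpolation=cv2.INTER_CUBIC))
print(st["ee_pos"],st["ee_rot"],st["time_s"])
st,f=pickle.load(open("w1.pkl","rb"))
P=lambda us,z:plane(f,us,[0,0,1],z,st).round(1)
print("carton",P([(408,206),(440,202)],0))
g=f["image"][140:220,255:385].astype(int)
wh=((g.min(2)>170)).astype(np.uint8); rc=cv2.minAreaRect(cv2.findNonZero(wh)); b=cv2.boxPoints(rc)+[255,140]; print(rc,b); C=P(b,8);print(C,C.mean(0))
rd=((g[...,2]>140)&(g[...,1]<60)).astype(np.uint8); rc=cv2.minAreaRect(cv2.findNonZero(rd)); b=cv2.boxPoints(rc)+[255,140]; print(rc,P([b.mean(0)],34),P(b,36))
```

```text
[ 470.26229209 -160.99708568  380.2191673 ] [1.79968358e+02 9.82658216e-04 7.94859006e+01] 3.4
carton [[761.5 204.2   0. ]
 [816.1 213.4   0. ]]
((60.99999237060547, 37.999996185302734), (101.99998474121094, 51.99999237060547), 0.0) [[265.         203.99999237]
 [265.         152.        ]
 [366.99998474 152.        ]
 [366.99998474 203.99999237]]
[[518.4 200.7   8. ]
 [518.8 287.6   8. ]
 [682.2 293.9   8. ]
 [689.3 207.3   8. ]] [602.175 247.375   8.   ]
((85.5, 41.0), (36.0, 13.0), 90.0) [[640.2 250.2  34. ]] [[628.5 278.2  36. ]
 [648.3 279.   36. ]
 [652.  222.2  36. ]
 [631.5 221.4  36. ]]
```

View pics/w2.png

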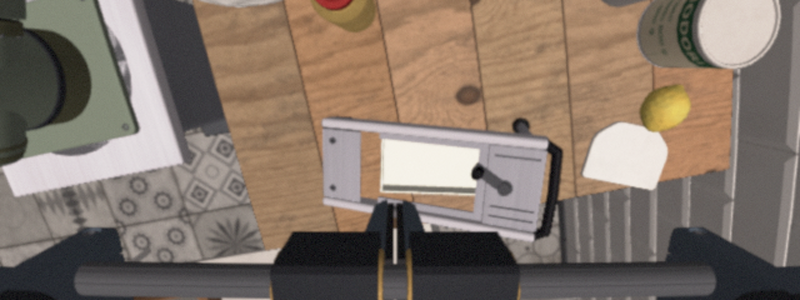

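The deck lies at crop u 323–555, v 118–240, with the catch knob at (478,172). I'll enlarge it for corners.

Run:
```python
import pickle,cv2
st,f=pickle.load(open("w2.pkl","rb"))
cv2.imwrite("pics/w2z.png",cv2.resize(f["image"][145:265,250:455],None,fx=3.8,fy=3.8,interpolation=cv2.INTER_CUBIC))
```

```text
(no output)
```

View pics/w2z.png

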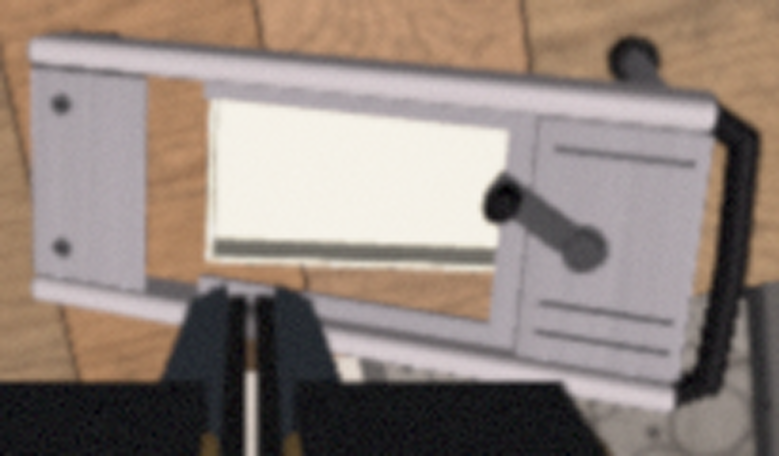

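```bash
cat > m2.py <<'E'
from h import *
import pickle
st,f=pickle.load(open("w2.pkl","rb"))
c=lambda x,y:np.array([(x+.5)/3.8-.5+250,(y+.5)/3.8-.5+145])
O=[(32,40,-112,60,12),(33,298,-112,-60,12),(716,95,168,60,12),(672,408,168,-60,12),(148,75,-72,48,11),(145,284,-72,-48,11),(541,115,87.5,48,8),(515,353,87.5,-48,8),(583,250,110,0,14.5)]
p,r=fitdeck([(f,st,c(*o[:2]),o[2:]) for o in O],(477,-212,-11)); print(p);print(r.round(1).tolist())
M=deckR(p[2]);o=np.array([p[0],p[1],85])
k=(plane(f,[c(503,202)],M[:,2],M[:,2]@o+35,st)[0]-o)@M; print(k,np.arctan2(k[1],110-k[0]),np.hypot(k[1],110-k[0]))
E
python3 m2.py
```

```text
[ 484.43410844 -210.64206419  -11.4926188 ]
[[4.2, -0.6], [7.8, 0.9], [14.7, 1.9], [13.2, 2.1], [-3.2, -0.4], [-0.7, 1.4], [-2.5, -1.3], [-1.2, -1.5], [-1.0, -0.8]]
[84.03538856 20.71684411 35.        ] 0.6734516266292048 33.21669274986181
```

```bash
cat >> m2.py <<'E'
print('---')
from workcell import *
t=grab_frame("top"); ct=lambda x,y:np.array([370+x/4.6-.4,150+y/4.6-.4])
W=[(f,st,c(*o[:2]),o[2:]) for o in O[4:]]; T=[(t,None,ct(230,155),(110,0,14.5)),(t,None,ct(82,430),(-72,48,11)),(t,None,ct(222,457),(-72,-48,11))]
for ob in (W,T,W+T):
    p,r=fitdeck(ob,(477,-212,-11)); print(p,r.round(1).tolist())
M=deckR(p[2]);o=np.array([p[0],p[1],85])
for q in O[:4]: print((plane(f,[c(*q[:2])],M[:,2],M[:,2]@o+12,st)[0]-o)@M)
k=(plane(f,[c(503,202)],M[:,2],M[:,2]@o+35,st)[0]-o)@M; print(k,np.arctan2(k[1],110-k[0]),np.hypot(k[1],110-k[0]))
E
python3 m2.py
```

```text
[ 484.43410844 -210.64206419  -11.4926188 ]
[[4.2, -0.6], [7.8, 0.9], [14.7, 1.9], [13.2, 2.1], [-3.2, -0.4], [-0.7, 1.4], [-2.5, -1.3], [-1.2, -1.5], [-1.0, -0.8]]
[84.03538856 20.71684411 35.        ] 0.6734516266292048 33.21669274986181
---
[ 487.00056514 -211.30779835  -12.58357711] [[-1.0, -1.1], [0.4, 0.7], [-0.1, 0.1], [-0.1, -0.5], [0.7, 0.7]]
[ 483.68149005 -214.51274753  -11.15563643] [[0.0, 0.6], [-1.2, -0.2], [1.1, -0.4]]
[ 486.45322278 -211.98568938  -12.19726911] [[-1.5, -0.3], [0.3, 1.4], [-0.6, 0.2], [-0.2, -0.3], [0.4, 0.8], [-0.2, -0.2], [-2.5, -1.6], [-0.3, -1.1]]
[-123.10913635   57.69798168   12.        ]
[-129.34133838  -62.01763227   12.        ]
[147.04333276  63.29133736  12.        ]
[148.71453381 -57.79610189  12.        ]
[81.54776331 22.40538313 35.        ] 0.6670560399311526 36.21506545951029
```

```bash
cat >> m2.py <<'E'
print('---')
for x0,x1 in ((-126,148),(-128,152),(-124,146)):
    ob=W+T+[(f,st,c(*q[:2]),(x0 if q[2]<0 else x1,q[3],12)) for q in O[:4]]
    p,r=fitdeck(ob,(477,-212,-11)); print(p,r.round(1).tolist())
E
python3 m2.py|tail -3
```

```text
[ 486.36771884 -212.0614635   -11.65836148] [[-1.8, 0.2], [0.5, 1.9], [-0.9, -0.4], [0.1, -0.7], [0.5, 0.1], [-0.6, -0.3], [-2.3, -1.3], [-0.0, -1.2], [-1.9, -0.8], [1.9, -0.0], [0.0, 1.5], [-0.2, 0.5]]
[ 485.57830917 -211.97022732  -11.54444808] [[-2.3, 0.3], [0.1, 2.0], [-1.6, -0.5], [-0.3, -0.8], [-0.1, 0.0], [-0.7, -0.0], [-2.3, -1.0], [0.0, -1.0], [-3.5, -0.7], [0.5, -0.0], [2.6, 1.6], [2.2, 0.9]]
[ 486.87098238 -212.09652803  -11.72787375] [[-1.4, 0.1], [0.8, 1.8], [-0.6, -0.3], [0.4, -0.7], [0.8, 0.2], [-0.5, -0.5], [-2.3, -1.5], [-0.0, -1.4], [-0.5, -0.8], [3.1, 0.0], [-1.1, 1.5], [-1.4, 0.3]]
```

```bash
cat >> h.py <<'E'
D0=np.array([486.3,-211.8,85.]); DM=deckR(-11.6); RT=np.array([[0,1,0],[1,0,0],[0,0,-1.]])
def dk(x,y,z): return D0+DM@np.array([x,y,z],float)
def todk(p): return (np.array(p)-D0)@DM
def tilt(th=0): return DM@R.from_euler('y',-th,degrees=True).as_matrix()@RT  # insert slanted th about deck y, grip raised
E
python3 - <<'E'
from workcell import *
from h import *
s=state()
print(dk(55,29,90),R.from_matrix(tilt()).as_euler('xyz',degrees=True))
for r in plan(s["ee_pos"],rpy(s["ee_rot"]),dk(55,29,90),tilt(),8,0): print(r)
E
```

```text
[ 507.94560602 -194.45160342  190.81351935] [158.40762415  -4.31990287  79.22414392]
[-2.7, 0.5, 0.1, -3.2, 5.4, 23.7, 0]
[-2.7, 0.5, 0.1, -3.4, 4.3, 23.9, 0]
[-2.7, 0.5, 0.1, -3.6, 3.1, 24.0, 0]
[-2.7, 0.5, 0.1, -3.8, 2.0, 24.1, 0]
[-2.7, 0.5, 0.1, -4.0, 0.9, 24.1, 0]
[-2.7, 0.5, 0.1, -4.3, -0.2, 24.1, 0]
[-2.7, 0.5, 0.1, -4.5, -1.4, 24.0, 0]
[-2.7, 0.5, 0.1, -4.7, -2.5, 23.9, 0]
```

```bash
sed -i "s/from_euler('zy'/from_euler('ZY'/" h.py; python3 m2.py; python3 m1.py
```

```text
[ 484.68110306 -211.62834989  -12.10427702]
[[6.1, -0.8], [7.0, 1.9], [14.8, 0.8], [13.6, 3.5], [-1.9, -0.6], [-1.3, 2.3], [-2.1, -1.8], [-1.3, -0.4], [-0.8, -1.1]]
[83.8280594  18.19673368 35.        ] 0.6075487496638249 31.87619161034511
---
[ 486.8297445  -212.46426067  -12.88940522] [[0.0, -1.0], [-0.3, 2.0], [-0.1, -0.8], [-0.3, 0.5], [0.7, 0.1]]
[ 483.58535658 -215.90803596  -11.45123627] [[-0.2, 0.6], [-1.0, -0.6], [1.9, -0.1]]
[ 486.42802642 -213.03712841  -12.6481075 ] [[-0.3, -0.4], [-0.3, 2.5], [-0.4, -0.6], [-0.3, 0.7], [0.5, 0.3], [-0.5, -0.3], [-2.5, -2.0], [0.2, -0.8]]
[-126.42001061   57.5984922    12.        ]
[-127.49028706  -59.12025671   12.        ]
[147.49471287  61.42871414  12.        ]
[148.09129204 -56.17444245  12.        ]
[81.67028502 19.59228026 35.        ] 0.605052957448689 34.44459604016791
---
[ 486.32841115 -212.77347854  -12.29694417] [[-0.6, -0.3], [-0.2, 2.7], [-0.7, -1.1], [-0.2, 0.3], [0.4, -0.3], [-0.8, -0.3], [-2.5, -1.8], [0.3, -0.8], [-0.1, -1.2], [0.9, 0.9], [-0.0, 0.3], [-0.2, 1.8]]
[ 486.00163188 -212.77551526  -12.23187358] [[-0.8, -0.2
[... 226 characters left out ...]
 -1.1], [-0.1, 0.3], [0.6, -0.3], [-0.8, -0.4], [-2.5, -1.9], [0.3, -0.9], [1.1, -1.1], [2.0, 1.1], [-1.5, 0.1], [-1.5, 1.5]]
[ 476.76912522 -214.66688499  -11.78281252]
[[ 0.2 -1.7]
 [ 3.  -2.3]
 [-0.7  2.8]
 [ 1.6 -3.7]
 [-0.2 -4. ]
 [-1.9  1.4]
 [-2.8 -0.8]
 [-0.1 -2.8]
 [-1.5  0.6]
 [ 0.9 -5.9]]
knob deck [91.3790442  21.06779785 36.        ] world [ 550.80945103 -208.59025713  152.60981122] pivot [ 572.75979352 -234.69033045  135.94215575]
q 0.8469709989712776
[[682.7 292.5   8. ]
 [684.3 204.7   8. ]
 [531.3 198.9   8. ]
 [528.7 286.6   8. ]]
((246.51551818847656, 170.23233032226562), (6.784938335418701, 19.357030868530273), 86.18592071533203) [[639.55567184 247.33178073  34.        ]]
```

```bash
sed -i "s/D0=np.array(\[486.3,-211.8,85.\]); DM=deckR(-11.6)/D0=np.array([486.3,-212.8,85.]); DM=deckR(-12.3)/" h.py
python3 - <<'E'
from workcell import *
from h import *
s=state()
print(dk(52,28,90),R.from_matrix(tilt()).as_euler('xyz',degrees=True))
for r in plan(s["ee_pos"],rpy(s["ee_rot"]),dk(52,28,90),tilt(),8,0): print(r)
E
```

```text
[ 506.43100239 -188.53144446  187.92608977] [ 1.58000000e+02 -1.27222187e-14  7.77000000e+01]
[-2.8, -0.1, 0.2, -2.9, 5.0, 24.0, 0]
[-2.8, -0.1, 0.2, -2.9, 3.9, 24.2, 0]
[-2.8, -0.1, 0.2, -2.8, 2.7, 24.4, 0]
[-2.8, -0.1, 0.2, -2.8, 1.5, 24.5, 0]
[-2.8, -0.1, 0.2, -2.8, 0.4, 24.5, 0]
[-2.8, -0.1, 0.2, -2.7, -0.8, 24.5, 0]
[-2.8, -0.1, 0.2, -2.7, -1.9, 24.4, 0]
[-2.8, -0.1, 0.2, -2.7, -3.1, 24.3, 0]
```

>>> step_arm([
  [-2.8,-0.1,0.2,-3,5,24,0],
  [-2.8,-0.1,0.2,-3,4,24,0],
  [-2.8,0,0.2,-3,2.5,24.5,0],
  [-2.8,0,0.2,-3,1.5,24.5,0],
  [-2.8,0,0.2,-3,0.5,24.5,0],
  [-2.8,0,0.2,-2.5,-1,24.5,0],
  [-2.7,0,0.2,-2.5,-2,24.5,0],
  [-2.7,0,0.2,-2.5,-3,24,0],
])

```text
time_s: 4.7
ee_pos: [507.2, -188.0, 187.7]
ee_rot: [157.7, -0.1, 78.1]
force: [-0.0, -0.5, -0.3]
gripper_width: 0.3
gripper_force: 0.0
```

Run:
```python
from workcell import *
from h import *
s=state(); print(todk(s["ee_pos"]),s["ee_rot"],s["qpos"])
f=grab_frame("wrist"); cv2.imwrite("pics/w3.png",f["image"])
```

```text
[52.49147799 28.67602071 89.51777126] [ 1.57716561e+02 -1.31868745e-01  7.81030465e+01] [-24.59887524   6.47320546 113.4851212    7.88269705  38.54171522
 -17.91356693]
```

View pics/w3.png

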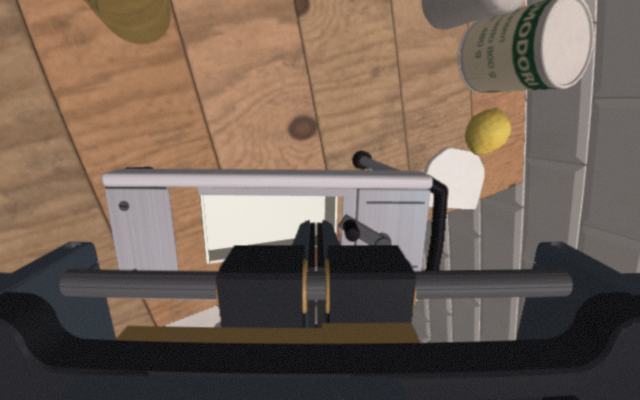

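The knob at (350,227) stands just upslope of the shut fingertips at (316,225), and the rail is level in the picture. I'll go down and push upslope.

>>> step_arm([
  [0,0,0,0,0,12,0],
  [0,0,0,0,0,14,0],
  [0,0,0,0,0,14,0],
  [0,0,0,0,0,14,0],
  [0,0,0,0,0,10,0],
  [0,0,0,0,0,4,0],
  [0,0,0,0,0,0,0],
  [0,0,0,0,2,0,0],
])

```text
time_s: 5.75
ee_pos: [533.6, -195.5, 126.6]
ee_rot: [157.8, -0.1, 77.9]
force: [-0.1, -0.5, -0.2]
gripper_width: 0.6
gripper_force: 0.0
```

>>> step_arm([
  [0,0,0,0,5,0,0],
  [0,0,0,0,5,0,0],
  [0,0,0,0,5,0,0],
  [0,0,0,0,5,0,0],
  [0,0,0,0,5,0,0],
  [0,0,0,0,5,0,0],
  [0,0,0,0,5,0,0],
  [0,0,0,0,4,0,0],
])

```text
time_s: 6.75
ee_pos: [569.5, -203.1, 141.3]
ee_rot: [157.8, -0.1, 77.9]
force: [-1.5, 1.2, -0.6]
gripper_width: 0.3
gripper_force: 0.8
```

Run:
```python
from workcell import *
from h import *
s=state(); print(todk(s["ee_pos"]),s["force"])
f=grab_frame("wrist"); g=grab_frame("top"); s=grab_frame("scene")
z=lambda c,k:cv2.resize(c,None,fx=k,fy=k,interpolation=cv2.INTER_CUBIC)
o=np.zeros((600,800,3),np.uint8); a=z(f["image"][150:290,300:460],2.5); b=z(s["image"][200:330,180:330],2.6); c=z(g["image"][150:270,360:450],3)
o[:a.shape[0],:a.shape[1]]=a; o[:b.shape[0],405:405+b.shape[1]]=b; c=c[:240]; o[355:595,:c.shape[1]]=c
cv2.imwrite("pics/c1.png",o)
```

```text
[94.51602659 27.20012091 22.49257278] [-1.52867828  1.24935291 -0.60778483]
```

View pics/c1.png

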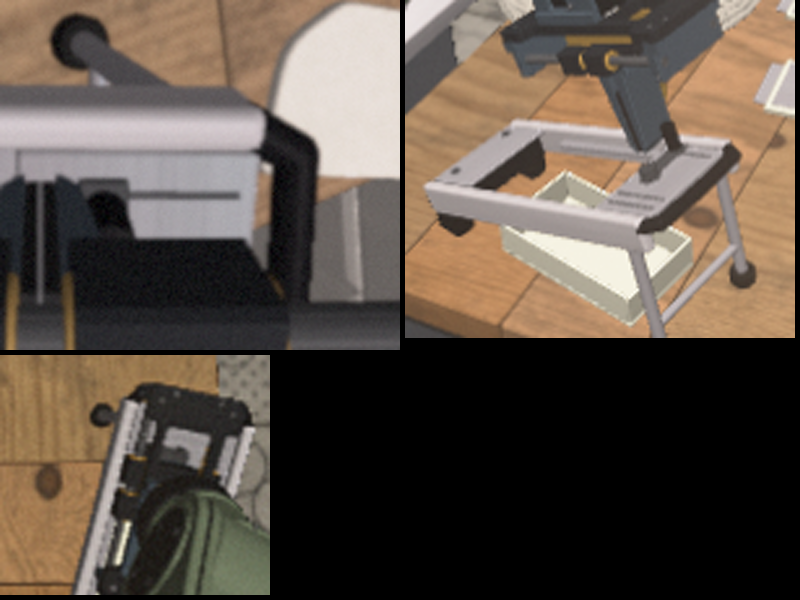

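The catch is now swung across to the left rail, with the knob pushed about square to the well (q≈1.55). A little more push, then retreat and head for the grater.

>>> step_arm([
  [0,0,0,0,1.5,0,0],
  [0,0,0,0,0,0,0],
  [0,0,0,0,-6,0,0],
  [0,0,0,0,-8,0,0],
  [0,0,0,0,0,-15,0],
  [0,0,0,0,0,-30,0.66],
  [0,0,0,0,0,-40,0.66],
  [0,0,0,0,0,-40,0.66],
])

```text
time_s: 7.9
ee_pos: [510.7, -190.8, 254.2]
ee_rot: [157.7, -0.1, 77.9]
force: [0.2, 0.3, -0.2]
gripper_width: 27.5
gripper_force: 0.0
```

Run:
```python
from workcell import *
from h import *
s=state(); print(s["ee_pos"])
for r in plan(s["ee_pos"],rpy(s["ee_rot"]),[610,180,260],down(92.5),8,0.66): print(r)
```

```text
[ 510.70559611 -190.76678909  254.20057758]
[2.8, 0.3, -1.8, 47.9, 2.5, 0.3, 0.66]
[2.8, 0.3, -1.8, 47.8, 4.0, 0.5, 0.66]
[2.8, 0.3, -1.8, 47.7, 5.6, 0.5, 0.66]
[2.8, 0.3, -1.8, 47.5, 7.1, 0.5, 0.66]
[2.8, 0.3, -1.8, 47.2, 8.6, 0.4, 0.66]
[2.8, 0.3, -1.8, 46.9, 10.1, 0.2, 0.66]
[2.8, 0.3, -1.8, 46.6, 11.6, -0.0, 0.66]
[2.8, 0.3, -1.8, 46.2, 13.0, -0.3, 0.66]
```

>>> step_arm([
  [2.8,0.3,-1.8,48,2.5,0.3,0.66],
  [2.8,0.3,-1.8,48,4,0.5,0.66],
  [2.8,0.3,-1.8,47.5,5.5,0.5,0.66],
  [2.8,0.3,-1.8,47.5,7,0.5,0.66],
  [2.8,0.3,-1.8,47,8.5,0.4,0.66],
  [2.8,0.3,-1.8,47,10,0.2,0.66],
  [2.7,0.3,-1.8,46.5,11.5,0,0.66],
  [2.7,0.3,-1.8,46,13,-0.3,0.66],
])

```text
time_s: 8.9
ee_pos: [610.8, 181.1, 258.2]
ee_rot: [-179.9, 0.2, 92.5]
force: [0.7, -0.8, 0.7]
gripper_width: 60.1
gripper_force: 0.0
```

Run:
```python
from workcell import *
from h import *
import pickle
st=state(); f=grab_frame("wrist"); pickle.dump((st,f),open("w4.pkl","wb")); print(st["ee_pos"],st["ee_rot"])
c=proj(f,[[599,247,8]],st)[0]; print(c)
x0,y0=int(c[0])-100,max(0,int(c[1])-60); g=f["image"][y0:y0+120,x0:x0+200].astype(int)
rd=((g[...,2]>120)&(g[...,1]<70)).astype(np.uint8); cs=max(cv2.findContours(rd,0,1)[0],key=cv2.contourArea); rc=cv2.minAreaRect(cs); b=cv2.boxPoints(rc)+[x0,y0]; print("red",rc); B=plane(f,b,[0,0,1],34,st); print(B.round(1),B.mean(0))
wh=(g.min(2)>165).astype(np.uint8); wh=cv2.morphologyEx(wh|rd,cv2.MORPH_CLOSE,np.ones((15,15)))
wh=cv2.morphologyEx(wh,cv2.MORPH_OPEN,np.ones((3,3))); cs=max(cv2.findContours(wh,0,1)[0],key=cv2.contourArea); rc=cv2.minAreaRect(cs); b=cv2.boxPoints(rc)+[x0,y0]; print("wh",rc); B=plane(f,b,[0,0,1],8,st); print(B.round(1),B.mean(0))
cv2.imwrite("pics/w4z.png",cv2.resize(f["image"][y0:y0+120,x0:x0+200],None,fx=4,fy=4,interpolation=cv2.INTER_CUBIC)); print(x0,y0)
```

```text
[610.76362605 181.13049152 258.21730523] [-179.90605943    0.24704207   92.49739735]
[309.92840701 122.40186815]
red ((134.2716064453125, 60.493473052978516), (17.764179229736328, 49.29417037963867), 1.6365771293640137)
[[630.6 219.   34. ]
 [628.9 278.5  34. ]
 [650.5 278.9  34. ]
 [653.1 219.4  34. ]] [640.76009056 248.92109971  34.        ]
wh ((103.49998474121094, 59.99999237060547), (128.99996948242188, 67.99998474121094), -0.0)
[[516.6 199.1   8. ]
 [517.5 287.1   8. ]
 [683.5 294.3   8. ]
 [691.7 206.8   8. ]] [602.33174478 246.82093575   8.        ]
209 62
```

Run:
```python
from workcell import *
from h import *
s=state(); print(s["ee_rot"])
r=down(92.2)
print(plan(s["ee_pos"],rpy(s["ee_rot"]),[640.4,248.4,130],r,6,0.66)[0]); print(plan([0,0,130],r,[0,0,12],r,5)[0])
```

```text
[-1.79948205e+02 -6.87751057e-02  9.27197154e+01]
[-0.0, -0.0, 0.1, 10.0, 5.1, 21.2, 0.66]
[0.0, 0.0, 0.0, 0.0, -0.0, 23.6, 0]
```

>>> step_arm([
  [0,0,0.1,10,5,21,0.66],
  [0,0,0.1,10,5,21,0.66],
  [0,0,0.1,10,5,21,0.66],
  [0,0,0.1,10,5,21,0.66],
  [0,0,0.1,10,5,21,0.66],
  [0,0,0,10,5,21,0.66],
  [0,0,0,0,0,20,0.66],
  [0,0,0,0,0,0,0.66],
])

```text
time_s: 9.95
ee_pos: [636.7, 240.0, 107.9]
ee_rot: [-179.6, 0.3, 92.0]
force: [0.5, -0.0, 0.1]
gripper_width: 60.2
gripper_force: 0.0
```

Run:
```python
from workcell import *
from h import *
s=state(); print(s["ee_pos"],s["ee_rot"])
print(rpy(s["ee_rot"]).T@(np.array([640.4,248.4,12])-s["ee_pos"]))
```

```text
[636.73401063 239.96893945 107.88090089] [-179.62484963    0.3467712    91.95798708]
[ 8.88102775  4.57927127 95.80097617]
```

>>> step_arm([
  [0,0,0,4.5,2.3,10,0.66],
  [0,0,0,4.4,2.3,16,0.66],
  [0,0,0,0,0,16,0.66],
  [0,0,0,0,0,16,0.66],
  [0,0,0,0,0,15,0.66],
  [0,0,0,0,0,10,0.66],
  [0,0,0,0,0,0,0.66],
  [0,0,0,0,0,0,0.66],
])

```text
time_s: 10.95
ee_pos: [642.4, 248.9, 27.8]
ee_rot: [-179.9, 0.2, 91.9]
force: [0.2, -0.5, 0.1]
gripper_width: 60.4
gripper_force: 0.0
```

Run:
```python
from workcell import *
from h import *
s=state(); print(s["ee_pos"],s["ee_rot"])
print(rpy(s["ee_rot"]).T@(np.array([640.4,248.4,12])-s["ee_pos"]))
```

```text
[642.39605839 248.87184185  27.83997232] [-179.92665344    0.24781995   91.94399537]
[-0.33534299 -1.99063464 15.84413221]
```

>>> step_arm([
  [0,0,0,0,-1.2,6,0.66],
  [0,0,0,0,0,6,0.66],
  [0,0,0,0,0,3.8,0.66],
  [0,0,0,0,0,0,0],
  [0,0,0,0,0,0,0],
  [0,0,0,0,0,0,0],
  [0,0,0,0,0,0,0],
  [0,0,0,0,0,0,0],
], force=40)

```text
time_s: 11.95
ee_pos: [641.0, 248.7, 11.7]
ee_rot: [-179.9, 0.3, 91.9]
force: [0.5, 0.5, 0.3]
gripper_width: 23.7
gripper_force: 40.0
```

Run:
```python
from workcell import *
from h import *
s=state(); print(s["ee_pos"],s["ee_rot"],s["gripper_width"],s["gripper_force"])
```

```text
[640.9646074  248.65801899  11.70551731] [-179.90290173    0.25980362   91.9457355 ] 23.70044783480421 39.99569892883301
```

>>> step_arm([
  [0,0,0,0,0,-8,0],
  [0,0,0,0,0,-22,0],
  [0,0,0,0,0,-38,0],
  [0,0,0,0,0,-44,0],
  [0,0,0,0,0,-44,0],
  [0,0,0,0,0,-44,0],
  [0,0,0,0,0,-40,0],
  [0,0,0,0,0,-30,0],
])

```text
time_s: 12.95
ee_pos: [641.2, 249.9, 284.0]
ee_rot: [-180.0, 0.2, 91.9]
force: [-0.3, -0.2, -1.3]
gripper_width: 24.2
gripper_force: 40.0
```

```bash
python3 - <<'E'
from workcell import *
from h import *
s=state(); print(s["ee_pos"],s["ee_rot"],s["force"],s["gripper_width"])
for r in plan(s["ee_pos"],rpy(s["ee_rot"]),[625,-100,290],down(85),8): print(r)
def insert_tcp(th,ox,oz,g=(40,0,11.7)):  # pivot on ledge end (-50,0), offset ox,oz in deck
    c,sn=np.cos(np.radians(th)),np.sin(np.radians(th)); v=np.array([g[0]+50,g[2]])
    return dk(-50+c*v[0]-sn*v[1]+ox,0,sn*v[0]+c*v[1]+oz)
a=insert_tcp(16,25,60); print('next',a)
for r in plan([625,-100,290],down(85),a,tilt(16),8): print(r)
E
cat >> h.py <<'E'
def insert_tcp(th,ox,oz,y=0,g=(40,0,11.7)):
    c,sn=np.cos(np.radians(th)),np.sin(np.radians(th)); v=np.array([g[0]+50,g[2]])
    return dk(-50+c*v[0]-sn*v[1]+ox,y,sn*v[0]+c*v[1]+oz)
E
```

```text
[641.18478128 249.897444   284.04287289] [-179.9677337     0.22851862   91.9427509 ] [-0.28780931 -0.22861339 -1.28165834] 24.169071092371304
[-0.0, 0.0, 0.9, -43.6, -3.5, -0.6, 0]
[-0.0, 0.0, 0.9, -43.7, -2.8, -0.6, 0]
[-0.0, 0.0, 0.9, -43.7, -2.2, -0.6, 0]
[-0.0, 0.0, 0.9, -43.8, -1.5, -0.6, 0]
[-0.0, 0.0, 0.9, -43.8, -0.9, -0.7, 0]
[-0.0, 0.0, 0.9, -43.8, -0.2, -0.7, 0]
[-0.0, 0.0, 0.9, -43.8, 0.5, -0.7, 0]
[-0.0, 0.0, 0.9, -43.8, 1.1, -0.7, 0]
next [ 503.94713981 -216.64769872  195.89512504]
[-4.7, -0.3, 0.9, -15.8, -13.8, 11.8, 0]
[-4.7, -0.3, 0.9, -16.0, -14.5, 10.7, 0]
[-4.7, -0.3, 0.9, -16.2, -15.1, 9.5, 0]
[-4.7, -0.3, 0.9, -16.4, -15.6, 8.4, 0]
[-4.7, -0.3, 0.9, -16.6, -16.0, 7.1, 0]
[-4.7, -0.3, 0.9, -16.8, -16.2, 5.9, 0]
[-4.7, -0.3, 0.9, -17.0, -16.4, 4.6, 0]
[-4.7, -0.3, 0.9, -17.2, -16.5, 3.4, 0]
```

>>> step_arm([
  [0,0,0.9,-36,-3.5,-0.6,0],
  [0,0,0.9,-44,-3,-0.6,0],
  [0,0,0.9,-44,-2,-0.6,0],
  [0,0,0.9,-44,-1.5,-0.6,0],
  [0,0,0.9,-44,-1,-0.7,0],
  [0,0,0.9,-44,0,-0.7,0],
  [0,0,0.9,-44,0.5,-0.7,0],
  [0,0,0.9,-40,1,-0.7,0],
])

```text
time_s: 13.95
ee_pos: [623.8, -91.5, 288.6]
ee_rot: [-179.9, 0.3, 84.7]
force: [0.2, 0.0, -0.9]
gripper_width: 23.7
gripper_force: 40.0
```

>>> step_arm([
  [-4.7,-0.3,0.9,-16,-14,12,0],
  [-4.7,-0.3,0.9,-16,-14.5,10.5,0],
  [-4.7,-0.3,0.9,-16,-15,9.5,0],
  [-4.7,-0.3,0.9,-16.5,-15.5,8.5,0],
  [-4.7,-0.3,0.9,-16.5,-16,7,0],
  [-4.7,-0.3,0.9,-17,-16,6,0],
  [-4.7,-0.3,0.9,-17,-16.5,4.5,0],
  [-4.7,-0.3,0.9,-17,-16.5,3.5,0],
])

```text
time_s: 14.95
ee_pos: [503.0, -204.0, 196.1]
ee_rot: [142.8, 0.1, 77.5]
force: [1.4, 2.3, -2.0]
gripper_width: 23.6
gripper_force: 40.0
```

Run:
```python
from workcell import *
from h import *
import pickle
s=state(); print(s["ee_pos"],s["ee_rot"],s["force"],s["gripper_width"],s["time_s"],todk(s["ee_pos"]))
f=grab_frame("wrist"); g=grab_frame("scene"); pickle.dump((s,f,g),open("w5.pkl","wb"))
a=insert_tcp(16,25,45)
for r in plan(s["ee_pos"],rpy(s["ee_rot"]),a,tilt(16),4): print(r)
z=lambda c,k:cv2.resize(c,None,fx=k,fy=k,interpolation=cv2.INTER_CUBIC)
o=np.zeros((600,800,3),np.uint8); A=z(f["image"][100:300],1.25); B=z(g["image"][180:340,170:350],2.15)
o[:250]=A; o[252:252+B.shape[0],:B.shape[1]]=B; cv2.imwrite("pics/c2.png",o)
```

```text
[ 502.95834624 -203.95323348  196.11076831] [1.42765472e+02 1.40337992e-01 7.75186627e+01] [ 1.39589963  2.32442853 -2.03453144] 23.628771110928493 14.95 [54.96623837 12.19242802 97.62902208]
[-0.2, 0.1, -0.0, -3.0, -0.3, 4.2, 0]
[-0.2, 0.1, -0.0, -3.0, -0.3, 4.2, 0]
[-0.2, 0.1, -0.0, -3.0, -0.3, 4.2, 0]
[-0.2, 0.1, -0.0, -3.0, -0.3, 4.2, 0]
```

View pics/c2.png

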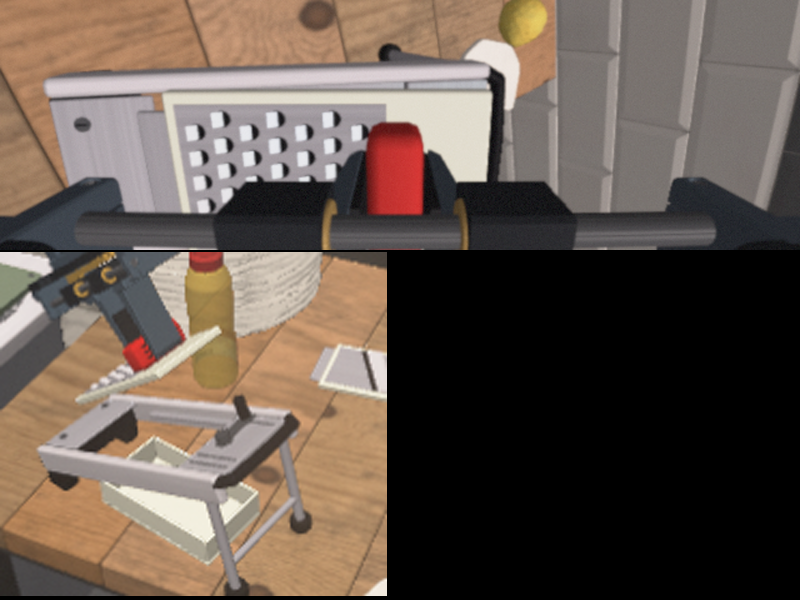

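The insert is held slanting, grip end raised, over the well; its left edge is at crop v≈92 and the left rail's outer edge runs (48,78)–(485,68). I'll check lateral alignment from these.

Run:
```python
from h import *
import pickle
s,f,g=pickle.load(open("w5.pkl","rb")); Rt=rpy(s["ee_rot"])
c=lambda x,y:((x+.5)/1.25-.5,(y+.5)/1.25-.5+100)
# insert top face plane: tool z = 11.7-8 = 3.7 
n=Rt[:,2]; P=plane(f,[c(168,91),c(330,90),c(488,89)],n,n@s["ee_pos"]+3.7,s); print("insert edge tool",((P-s["ee_pos"])@Rt).round(1)," deck y",todk(P)[:,1].round(1))
n=DM[:,2]; P=plane(f,[c(50,80),c(250,72),c(480,65)],n,n@D0+12,s); print("rail outer deck",todk(P).round(1))
P=plane(f,[c(55,97),c(150,96)],n,n@D0+12,s); print("rail inner deck",todk(P).round(1))
P=plane(f,[c(490,180),c(490,92),c(165,95),c(178,190)],Rt[:,2],Rt[:,2]@s["ee_pos"]+3.7,s); print("ends tool",((P-s["ee_pos"])@Rt).round(1))
```

```text
insert edge tool [[  44.9 -106.7    3.7]
 [  45.1  -30.9    3.7]
 [  45.7   41.3    3.7]]  deck y [57.2 57.3 57.8]
rail outer deck [[-123.6   58.3   12. ]
 [ -14.7   57.6   12. ]
 [ 139.6   56.8   12. ]]
rail inner deck [[-123.    48.5   12. ]
 [ -72.6   46.    12. ]]
ends tool [[   0.8   45.2    3.7]
 [  44.3   42.3    3.7]
 [  43.1 -108.5    3.7]
 [  -5.2 -109.7    3.7]]
```

Run:
```python
from workcell import *
from h import *
s=state(); r0=rpy(s["ee_rot"])
for oz,p in ((40,None),(10,None)):
    a=insert_tcp(16,25,oz,-1); d=r0.T@(a-s["ee_pos"]); print(oz,d.round(1),R.from_matrix(r0.T@tilt(16)).as_rotvec(degrees=True).round(2))
print("slide",tilt(16).T@(insert_tcp(16,0,2,-1)-insert_tcp(16,25,10,-1)))
```

```text
40 [-13.6   2.   21.1] [-1.23  0.13 -0.28]
10 [-13.5  -5.6  50.1] [-1.23  0.13 -0.28]
slide [-1.06581410e-14 -2.62366412e+01  7.99159672e-01]
```

>>> step_arm([
  [-0.4,0,-0.1,-5,1,4,0],
  [-0.4,0,-0.1,-5,1,6,0],
  [-0.4,0,-0.1,-3.5,0,8,0],
  [0,0,0,0,-2,8,0],
  [0,0,0,0,-2,8,0],
  [0,0,0,0,-2,8,0],
  [0,0,0,0,-1.6,6,0],
  [0,0,0,0,0,0,0],
])

```text
time_s: 16.05
ee_pos: [527.3, -222.4, 155.6]
ee_rot: [141.6, 0.3, 77.8]
force: [0.7, 0.9, -1.7]
gripper_width: 24.2
gripper_force: 40.0
```

Run:
```python
from workcell import *
from h import *
for i in range(2):
    s=state(); r0=rpy(s["ee_rot"]); a=insert_tcp(16,25,10,-1); print(s["force"],(r0.T@(a-s["ee_pos"])).round(1),R.from_matrix(r0.T@tilt(16)).as_rotvec(degrees=True).round(2),s["gripper_width"]); grab_frame("wrist")
```

```text
[ 0.74016796  0.87385283 -1.72802313] [-0.3 -8.   1.4] [0.37 0.12 0.28] 24.179795988884706
[-0.68292752  0.25408389 -1.42087178] [-0.1 -8.1  1.7] [0.4  0.15 0.28] 24.00118269836834
```

>>> step_arm([
  [0,0,0,0,-4,0.5,0],
  [0,0,0,0,-4,1,0],
  [0.2,0,0.1,0,-5,0,0],
  [0.2,0,0.1,0,-5,0,0],
  [0,0,0,0,-5,0,0],
  [0,0,0,0,-5,0,0],
  [0,0,0,0,-4,0.5,0],
  [0,0,0,0,0,0,0],
])

```text
time_s: 17.15
ee_pos: [502.4, -217.8, 133.6]
ee_rot: [142.1, 0.2, 77.6]
force: [-0.4, -1.0, -1.5]
gripper_width: 24.2
gripper_force: 40.0
```

```bash
cat > chk.py <<'E'
from workcell import *
from h import *
import sys
th,ox,oz=map(float,sys.argv[1:4])
s=state(); r0=rpy(s["ee_rot"]); a=insert_tcp(th,ox,oz,-1); print("F tool",(r0.T@s["force"]).round(1),"go",(r0.T@(a-s["ee_pos"])).round(1),R.from_matrix(r0.T@tilt(th)).as_rotvec(degrees=True).round(2),s["gripper_width"],s["time_s"])
E
python3 chk.py 16 0 2
```

```text
F tool [-1. -1.  1.] go [ 0.5 -0.6  0.5] [-0.07  0.21  0.01] 24.177873750201826 17.15
```

>>> step_arm([
  [0,0,0,0.3,-0.6,0,0],
  [0,0.2,0,0.2,-0.6,0,0],
  [0,0,0,0,-0.6,0,0],
  [0,0,0,0,-0.6,0,0],
  [0,0,0,0,-0.6,0,0],
  [0,0,0,0,-0.5,0,0],
  [0,0,0,0,0,0,0],
  [0,0,0,0,0,0,0],
])

```text
time_s: 18.15
ee_pos: [500.9, -217.2, 132.5]
ee_rot: [141.9, 0.1, 77.7]
force: [3.7, -1.0, 2.0]
gripper_width: 23.7
gripper_force: 40.0
```

```bash
python3 chk.py 16 0 2
```

```text
F tool [-0.2  4.3  0.7] go [0.2 1.3 0.6] [0.06 0.04 0.03] 23.739558891017392 18.15
```

Run:
```python
from h import *
ths=np.linspace(16,0,17); ozs=np.linspace(2,0.3,17)
P=[insert_tcp(t,1.3,z,-1) for t,z in zip(ths,ozs)]
for i in range(16): print(ths[i+1],plan(P[i],tilt(ths[i]),P[i+1],tilt(ths[i+1]),1)[0])
```

```text
15.0 [1.0, -0.0, -0.0, -0.0, 0.2, 1.7, 0]
14.0 [1.0, 0.0, -0.0, -0.0, 0.2, 1.7, 0]
13.0 [1.0, 0.0, 0.0, -0.0, 0.2, 1.7, 0]
12.0 [1.0, -0.0, -0.0, -0.0, 0.2, 1.7, 0]
11.0 [1.0, 0.0, -0.0, -0.0, 0.2, 1.7, 0]
10.0 [1.0, -0.0, 0.0, 0.0, 0.2, 1.7, 0]
9.0 [1.0, 0.0, 0.0, 0.0, 0.2, 1.7, 0]
8.0 [1.0, -0.0, -0.0, -0.0, 0.2, 1.7, 0]
7.0 [1.0, -0.0, 0.0, -0.0, 0.2, 1.7, 0]
6.0 [1.0, 0.0, -0.0, 0.0, 0.2, 1.7, 0]
5.0 [1.0, -0.0, -0.0, -0.0, 0.2, 1.7, 0]
4.0 [1.0, -0.0, -0.0, -0.0, 0.2, 1.7, 0]
3.0 [1.0, 0.0, -0.0, 0.0, 0.2, 1.7, 0]
2.0 [1.0, 0.0, 0.0, -0.0, 0.2, 1.7, 0]
1.0 [1.0, 0.0, 0.0, -0.0, 0.2, 1.7, 0]
0.0 [1.0, 0.0, -0.0, 0.0, 0.2, 1.7, 0]
```

>>> step_arm([
  [0,0,0,0.2,1,0,0],
  [0,0,0,0,1,0.3,0],
  [0,0,0,0,1,0.3,0],
  [0,0,0,0,0.6,0,0],
  [0,0,0,0,0,0,0],
  [0,0,0,0,0,0,0],
  [0,0,0,0,0,0,0],
  [0,0,0,0,0,0,0],
])

```text
time_s: 19.15
ee_pos: [503.4, -217.3, 133.4]
ee_rot: [142.0, 0.0, 77.7]
force: [-0.3, 0.3, -1.9]
gripper_width: 24.1
gripper_force: 40.0
```

```bash
python3 chk.py 16 1.3 2
```

```text
F tool [ 0.2 -1.5  1.3] go [-0.2  0.   0.2] [-0.04  0.01  0.05] 24.07935987033199 19.15
```

Positioned well, free of contact. Pivoting down.

>>> step_arm([
  [1,0,0,0,0.2,1.7,0],
  [1,0,0,0,0.2,1.7,0],
  [1,0,0,0,0.2,1.7,0],
  [1,0,0,0,0.2,1.7,0],
  [1,0,0,0,0.2,1.7,0],
  [1,0,0,0,0.2,1.7,0],
  [1,0,0,0,0.2,1.7,0],
  [1,0,0,0,0.2,1.7,0],
])

```text
time_s: 20.15
ee_pos: [512.1, -219.1, 123.0]
ee_rot: [150.1, 0.0, 77.7]
force: [0.6, -0.9, -2.2]
gripper_width: 23.8
gripper_force: 40.0
```

```bash
python3 chk.py 8 1.3 1.1
```

```text
F tool [-0.8 -0.4  2.3] go [-0.4 -0.   0. ] [-0.1  -0.    0.04] 23.755347966340285 20.15
```

>>> step_arm([
  [1,0,0,0,0.2,1.7,0],
  [1,0,0,0,0.2,1.7,0],
  [1,0,0,0,0.2,1.7,0],
  [1,0,0,0,0.2,1.7,0],
  [1,0,0,0,0.2,1.7,0],
  [1,0,0,0,0.2,1.7,0],
  [0,0,0,0,0,0,0],
  [0,0,0,0,0,0,0],
])

```text
time_s: 21.15
ee_pos: [517.7, -220.4, 114.5]
ee_rot: [156.1, 0.0, 77.7]
force: [-0.1, 0.0, -2.2]
gripper_width: 23.9
gripper_force: 40.0
```

```bash
python3 chk.py 2 1.3 0.5
```

```text
F tool [-0.  -1.   1.9] go [-0.3 -0.1 -0.1] [-0.05  0.01  0.04] 23.936618343690636 21.15
```

Still free. The last two degrees, then a gentle press to find the seat.

>>> step_arm([
  [1,0,0,0,0.1,1.6,0],
  [1,0,0,0,0.1,1.6,0],
  [0,0,0,0,0,0.5,0],
  [0,0,0,0,0,0.5,0],
  [0,0,0,0,0,0.5,0],
  [0,0,0,0,0,0.5,0],
  [0,0,0,0,0,0,0],
  [0,0,0,0,0,0,0],
])

```text
time_s: 22.15
ee_pos: [520.3, -221.0, 111.5]
ee_rot: [157.9, 0.1, 77.7]
force: [-4.9, 2.7, 10.3]
gripper_width: 24.1
gripper_force: 40.0
```

```bash
python3 chk.py 0 1.3 0
```

```text
F tool [  1.6  -1.1 -11.5] go [-0.2 -1.  -0.2] [0.09 0.05 0.07] 24.06003805873803 22.15
```

The reaction of 11.5 N comes at the expected seat height, so the insert is home. Release and rise.

>>> step_arm([
  [0,0,0,0,0,-0.8,0],
  [0,0,0,0,0,0,0.55],
  [0,0,0,0,0,0,0.55],
  [0,0,0,0,0,0,0.55],
  [0,0,0,0,0,-8,0.55],
  [0,0,0,0,0,-25,0.55],
  [0,0,0,0,0,-35,0.55],
  [0,0,0,0,0,-40,0.55],
])

```text
time_s: 23.15
ee_pos: [479.5, -212.0, 211.8]
ee_rot: [158.1, 0.0, 77.7]
force: [0.3, -0.2, -0.2]
gripper_width: 50.5
gripper_force: 0.0
```

Run:
```python
from workcell import *
from h import *
import pickle
s=state(); f=grab_frame("wrist"); pickle.dump((s,f),open("w6.pkl","wb"))
print(todk(s["ee_pos"]),s["ee_rot"],s["time_s"])
g=grab_frame("scene")
z=lambda c,k:cv2.resize(c,None,fx=k,fy=k,interpolation=cv2.INTER_CUBIC)
o=np.zeros((600,800,3),np.uint8); A=z(f["image"][140:260,120:470],2.28); B=z(g["image"][215:335,180:320],2.6)
o[:A.shape[0],:A.shape[1]]=A[:,:800]; o[280:280+B.shape[0],:B.shape[1]]=B; cv2.imwrite("pics/c3.png",o)
```

```text
[ 41.15290603  -0.62953835 120.10287352] [1.58080743e+02 2.91618507e-02 7.77288513e+01] 23.15
```

View pics/c3.png

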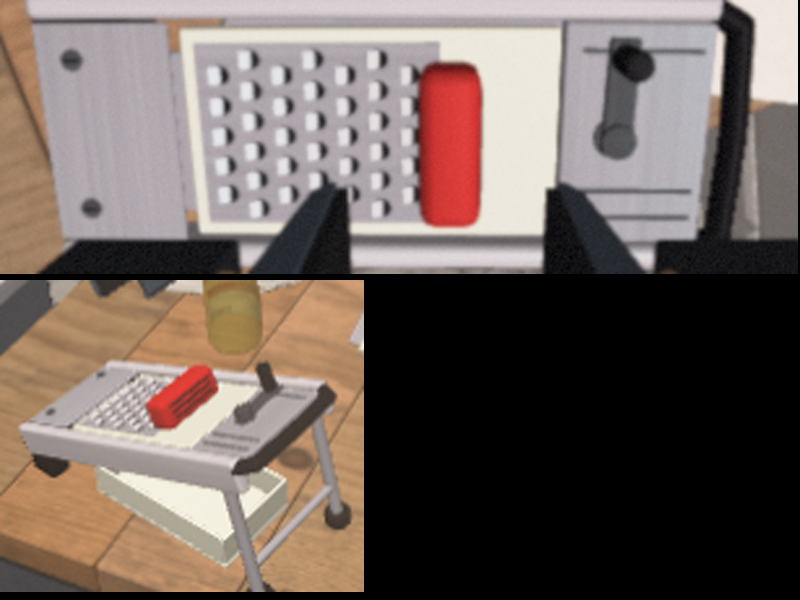

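The insert lies flat in the well, red grip at crop (450,145), its front edge near the stop at u≈562; the catch is clear, knob at (635,62), pivot (615,140). I'll measure its x play numerically.

Run:
```python
from h import *
import pickle
s,f=pickle.load(open("w6.pkl","rb")); c=lambda x,y:((x+.5)/2.28-.5+120,(y+.5)/2.28-.5+140)
n=DM[:,2]
def P(pts,z): return todk(plane(f,[c(*p) for p in pts],n,n@D0+z,s)).round(1).tolist()
print("ins",P([(563,27),(558,237),(181,30),(201,232)],8)); print("grip top",P([(422,68),(478,68),(424,222),(478,222)],36))
print("lip",P([(166,25),(186,235)],11)); print("pivot",P([(615,140)],14.5)); print("knob",P([(637,62)],37.5)); print("rails in",P([(100,20),(700,22)],12))
# grey profile along u mid row at lip/frame and front/stop
g=cv2.cvtColor(f["image"],6)
for row in (160,200): print(row,"low",[(u,int(g[row,u])) for u in range(188,214)]); 
print("front",[(u,int(g[165,u])) for u in range(355,375)])
```

```text
ins [[86.1, 43.9, 8.0], [88.0, -46.5, 8.0], [-67.0, 42.8, 8.0], [-67.0, -44.7, 8.0]]
grip top [[30.8, 32.1, 36.0], [51.2, 32.1, 36.0], [31.1, -28.1, 36.0], [52.0, -28.1, 36.0]]
lip [[-71.8, 45.1, 11.0], [-72.6, -44.8, 11.0]]
pivot [[108.3, -1.0, 14.5]]
knob [[108.7, 34.7, 37.5]]
rails in [[-97.9, 47.4, 12.0], [139.5, 46.6, 12.0]]
160 low [(188, 168), (189, 170), (190, 173), (191, 169), (192, 166), (193, 154), (194, 140), (195, 133), (196, 133), (197, 134), (198, 148), (199, 189), (200, 222), (201, 230), (202, 230), (203, 227), (204, 209), (205, 183), (206, 171), (207, 173), (208, 175), (209, 173), (210, 172), (211, 173), (212, 173), (213, 172)]
200 low [(188, 174), (189, 171), (190, 174), (191, 173), (192, 169), (193, 174), (194, 174), (195, 173), (196, 169), (197, 163), (198, 165), (199, 169), (200, 169), (201, 169), (202, 179), (203, 197), (204, 225), (205, 231), (206, 229), (207, 222), (208, 202), (209, 177), (210, 173), (211, 173), (212, 179), (213, 201)]
front [(355, 233), (356, 234), (357, 234), (358, 231), (359, 232), (360, 232), (361, 233), (362, 233), (363, 234), (364, 229), (365, 206), (366, 133), (367, 110), (368, 142), (369, 170), (370, 172), (371, 174), (372, 174), (373, 174), (374, 175)]
```

>>> step_arm([
  [0,0,0,0,0,15,0.55],
  [0,0,0,0,0,22,0.55],
  [0,0,0,0,0,24,0.55],
  [0,0,0,0,0,22,0.55],
  [0,0,0,0,0,15,0.55],
  [0,0,0,0,0,7,0.55],
  [0,0,0,0,0,0,0.55],
  [0,0,0,0,0,0,0.55],
])

```text
time_s: 24.25
ee_pos: [518.8, -220.8, 114.0]
ee_rot: [158.0, 0.1, 77.7]
force: [0.9, -1.0, -0.1]
gripper_width: 49.9
gripper_force: 0.0
```

>>> step_arm([
  [0,0,0,0,0,0,0],
  [0,0,0,0,0,0,0],
  [0,0,0,0,0,0,0],
  [0,0,0,0,-0.7,0,0],
  [0,0,0,0,-0.7,0.2,0],
  [0,0,0,0,-0.7,0.2,0],
  [0,0,0,0,0,0,0],
  [0,0,0,0,0,0,0],
], force=12)

```text
time_s: 25.25
ee_pos: [518.0, -220.8, 113.5]
ee_rot: [157.9, 0.1, 77.7]
force: [0.2, 0.6, 5.7]
gripper_width: 23.9
gripper_force: 12.0
```

```bash
python3 chk.py 0 0 0; python3 -c "
from h import *;from workcell import *;print(todk(state()['ee_pos']))"
```

```text
F tool [ 0.6  2.2 -5.3] go [ 0.  -1.   2.5] [0.15 0.06 0.03] 23.91512516370748 25.25
[40.94881291 -1.02732648 14.21148512]
```

>>> step_arm([
  [0,0,0,0,0,0,0.5],
  [0,0,0,0,0,0,0.5],
  [0,0,0,0,0,0,0.5],
  [0,0,0,0,0,-8,0.5],
  [0,0,0,0,0,-18,0.5],
  [0,0,0,0,0,-28,0.5],
  [0,0,0,0,0,-28,0.45],
  [0,0,0,0,0,-24,0.45],
])

```text
time_s: 26.25
ee_pos: [477.6, -211.7, 212.1]
ee_rot: [158.0, 0.1, 77.7]
force: [0.2, -0.8, -0.8]
gripper_width: 41.2
gripper_force: 0.0
```

```bash
cat > lk.py <<'E'
from workcell import *
from h import *
s=state(); f=grab_frame("wrist"); g=cv2.cvtColor(f["image"],6)
q=lambda P:proj(f,dk(*P),s)[0]
n=DM[:,2]
def X(row,lo,hi,z):
    a=q((lo,row,z));b=q((hi,row,z)); t=np.linspace(0,1,60); xs=lo+(hi-lo)*t; pts=[a+(b-a)*k for k in t]
    v=[int(cv2.getRectSubPix(g,(1,1),tuple(map(float,p)))[0,0]) for p in pts]; return list(zip(xs.round(1).tolist(),v))
print("low",X(30,-80,-62,8)[::2]); print("front",X(30,80,92,8)[::2])
RL=tilt()@R.from_euler('z',90,degrees=True).as_matrix()
print(todk(s["ee_pos"]),s["ee_rot"]); 
for r in plan(s["ee_pos"],rpy(s["ee_rot"]),dk(109,33.5,75),RL,9,0.45): print(r)
E
python3 lk.py
```

```text
low [(-80.0, 171), (-79.4, 171), (-78.8, 171), (-78.2, 170), (-77.6, 170), (-76.9, 170), (-76.3, 171), (-75.7, 170), (-75.1, 170), (-74.5, 168), (-73.9, 164), (-73.3, 157), (-72.7, 156), (-72.1, 162), (-71.5, 165), (-70.8, 168), (-70.2, 172), (-69.6, 183), (-69.0, 198), (-68.4, 217), (-67.8, 226), (-67.2, 229), (-66.6, 229), (-66.0, 228), (-65.4, 225), (-64.7, 214), (-64.1, 198), (-63.5, 178), (-62.9, 172), (-62.3, 169)]
front [(80.0, 232), (80.4, 232), (80.8, 232), (81.2, 232), (81.6, 232), (82.0, 232), (82.4, 230), (82.8, 229), (83.3, 223), (83.7, 217), (84.1, 205), (84.5, 189), (84.9, 170), (85.3, 144), (85.7, 119), (86.1, 111), (86.5, 103), (86.9, 111), (87.3, 125), (87.7, 139), (88.1, 152), (88.5, 164), (88.9, 169), (89.4, 174), (89.8, 175), (90.2, 176), (90.6, 175), (91.0, 174), (91.4, 173), (91.8, 174)]
[ 39.52451428  -0.74187784 121.1014999 ] [1.57987793e+02 6.09812931e-02 7.77287930e+01]
[0.0, 0.0, 10.0, 3.8, 7.7, 5.1, 0.45]
[0.0, 0.0, 10.0, 5.1, 6.9, 5.1, 0.45]
[0.0, 0.0, 10.0, 6.2, 6.0, 5.1, 0.45]
[0.0, 0.0, 10.0, 7.2, 4.8, 5.1, 0.45]
[0.0, 0.0, 10.0, 7.9, 3.5, 5.1, 0.45]
[0.0, 0.0, 10.0, 8.4, 2.0, 5.1, 0.45]
[0.0, 0.0, 10.0, 8.6, 0.6, 5.1, 0.45]
[0.0, 0.0, 10.0, 8.6, -0.9, 5.1, 0.45]
[0.0, 0.0, 10.0, 8.3, -2.4, 5.1, 0.45]
```

Insert now centred (front edge 85, low edge −69). Next, move over the knob with a quarter turn.

>>> step_arm([
  [0,0,10,4,7.7,4,0.45],
  [0,0,10,5,7,4,0.45],
  [0,0,10,6,6,4,0.45],
  [0,0,10,7,5,4,0.45],
  [0,0,10,8,3.5,4,0.45],
  [0,0,10,8.5,2,4,0.45],
  [0,0,10,8.5,0.5,4,0.45],
  [0,0,10,8.5,-1,4,0.45],
])

```text
time_s: 27.3
ee_pos: [552.5, -196.7, 203.6]
ee_rot: [176.1, -21.6, -1.8]
force: [-0.3, -0.2, 0.6]
gripper_width: 41.3
gripper_force: 0.0
```

```bash
cat > lk2.py <<'E'
from workcell import *
from h import *
import sys
s=state(); RL=tilt()@R.from_euler('z',90,degrees=True).as_matrix(); r0=rpy(s["ee_rot"])
x,y,z=map(float,sys.argv[1:4])
print("at",todk(s["ee_pos"]).round(1),"go",(r0.T@(dk(x,y,z)-s["ee_pos"])).round(1),R.from_matrix(r0.T@RL).as_rotvec(degrees=True).round(2),"F deck",(DM.T@s["force"]).round(1),s["gripper_width"],s["time_s"])
E
python3 lk2.py 109 33.5 75
```

```text
at [101.2  29.9  87. ] go [ 8.3 -2.3 12. ] [0.01 0.07 9.71] F deck [-0.1 -0.3  0.6] 41.25203832878197 27.3
```

>>> step_arm([
  [0,0,9.7,8.3,-2.3,6,0.45],
  [0,0,0,0,0,10,0.45],
  [0,0,0,0,0,14,0.45],
  [0,0,0,0,0,14,0.45],
  [0,0,0,0,0,12,0.45],
  [0,0,0,0,0,7,0.45],
  [0,0,0,0,0,0,0.45],
  [0,0,0,0,0,0,0.45],
])

```text
time_s: 28.3
ee_pos: [583.4, -199.9, 148.9]
ee_rot: [179.8, -22.0, -11.9]
force: [-0.2, -0.5, 0.1]
gripper_width: 40.9
gripper_force: 0.0
```

```bash
python3 lk2.py 109 33.5 22
```

```text
at [109.3  33.3  24.7] go [-0.3 -0.2  2.7] [ 0.03 -0.    0.35] F deck [-0.1 -0.6  0.1] 40.92969918254954 28.3
```

>>> step_arm([
  [0,0,0,0,0,2,0],
  [0,0,0,0,0,1.5,0],
  [0,0,0,0,0,0,0],
  [0,0,0,0,0,0,0],
  [0,0,0,0,0,0,0],
  [0,0,0,0,0,0,0],
  [0,0,0,0,0,0,0],
  [0,0,0,0,0,0,0],
], force=10)

```text
time_s: 29.3
ee_pos: [584.2, -200.9, 145.2]
ee_rot: [179.8, -22.0, -11.9]
force: [-1.9, -5.5, -0.9]
gripper_width: 11.5
gripper_force: 10.0
```

```bash
python3 lk2.py 109 33.5 22
python3 - <<'E'
import numpy as np
q=np.radians(np.linspace(90,0,19)); P=np.c_[-34*np.cos(q),-34*np.sin(q)]  # tool x=deck x, tool y=-deck y
print(np.diff(P,axis=0).round(1).tolist())
E
```

```text
at [108.9  32.5  20.9] go [ 0.1 -1.  -1.1] [0.09 0.03 0.37] F deck [-1.  -5.8 -0.6] 11.536646077168248 29.3
[[-3.0, 0.1], [-2.9, 0.4], [-2.9, 0.6], [-2.8, 0.9], [-2.7, 1.1], [-2.6, 1.4], [-2.5, 1.6], [-2.4, 1.8], [-2.2, 2.0], [-2.0, 2.2], [-1.8, 2.4], [-1.6, 2.5], [-1.4, 2.6], [-1.1, 2.7], [-0.9, 2.8], [-0.6, 2.9], [-0.4, 2.9], [-0.1, 3.0]]
```

>>> step_arm([
  [0,0,0,-3,1,0,0],
  [0,0,0,-2.9,1,0,0],
  [0,0,0,-2.9,0.8,0,0],
  [0,0,0,-2.8,0.9,0,0],
  [0,0,0,-2.7,1.1,0,0],
  [0,0,0,-2.6,1.4,0,0],
  [0,0,0,-2.5,1.6,0,0],
  [0,0,0,-2.4,1.8,0,0],
])

```text
time_s: 30.3
ee_pos: [560.6, -202.4, 136.0]
ee_rot: [-179.9, -21.6, -12.0]
force: [-1.5, 8.6, 3.1]
gripper_width: 11.8
gripper_force: 10.0
```

```bash
python3 lk2.py 87 24 21
```

```text
at [84.4 26.  20.9] go [ 2.6  2.  -0.1] [-0.2   0.36  0.31] F deck [-1.9  8.1  4.1] 11.754794903348353 30.3
```

>>> step_arm([
  [0,0,0,-1.2,-0.4,0,0],
  [0,0,0,-1.5,0.2,0,0],
  [0,0,0,-1.6,1.6,0,0],
  [0,0,0,-1.6,1.8,0,0],
  [0,0,0,0,0,0,0.35],
  [0,0,0,0,0,0,0.35],
  [0,0,0,0,0,0,0.35],
  [0,0,0,0,0,0,0.35],
])

```text
time_s: 31.3
ee_pos: [556.7, -207.5, 134.9]
ee_rot: [179.8, -22.0, -11.9]
force: [-1.3, -0.4, 0.0]
gripper_width: 31.9
gripper_force: 0.0
```

```bash
python3 lk2.py 87 24 21
python3 - <<'E'
from workcell import *
from h import *
g=grab_frame("scene"); t=grab_frame("top"); s=state(); f=grab_frame("wrist")
print(s["qpos"].round(1))
# dark knob seen in scene? measure knob/bar dark pixels in deck plane z=37.5 / 14.5
for nm,fr,st in (("scene",g,None),):
    im=cv2.cvtColor(fr["image"],6)
    for x,y in ((110,0),(90,25),(85,22),(80,15)): print(nm,(x,y),proj(fr,dk(x,y,30),st).round(),im[tuple(proj(fr,dk(x,y,30),st)[0][::-1].astype(int))])
E
```

```text
at [81.4 20.2 20.9] go [ 5.6 -3.8 -0.1] [0.03 0.04 0.34] F deck [-1.  -0.7  0.5] 31.90189263405693 31.3
[-24.   14.5 111.7   8.1  32.4  72. ]
scene (110, 0) [[271. 258.]] 57
scene (90, 25) [[272. 251.]] 54
scene (85, 22) [[269. 251.]] 54
scene (80, 15) [[265. 253.]] 86
```

>>> step_arm([
  [0,0,0,2,0,0,0.35],
  [0,0,0,2,0,0,0.35],
  [0,0,0,0,0,0,0],
  [0,0,0,0,0,0,0],
  [0,0,0,0,0,0,0],
  [0,0,0,0,0,0,0],
  [0,0,0,0,0,0,0],
  [0,0,0,0,0,0,0],
], force=5)

```text
time_s: 32.45
ee_pos: [559.6, -207.3, 135.9]
ee_rot: [179.9, -21.8, -11.9]
force: [-3.2, 5.3, 0.9]
gripper_width: 11.9
gripper_force: 5.0
```

```bash
python3 lk2.py 87 24 21
```

```text
at [84.4 20.9 20.8] go [ 2.6 -3.  -0.2] [-0.03  0.15  0.33] F deck [-3.6  4.5  2.4] 11.885008581191553 32.45
```

>>> step_arm([
  [0,0,0,-1.8,2.3,0,0],
  [0,0,0,-1.6,2.5,0,0],
  [0,0,0,-1.3,2.7,0,0],
  [0,0,0,-1,2.8,0,0],
  [0,0,0,-0.7,2.8,0,0],
  [0,0,0,-0.4,2.9,0,0],
  [0,0,0,-0.2,2.9,0,0],
  [0,0,0,0,2.3,0,0],
])

```text
time_s: 33.45
ee_pos: [549.1, -227.6, 133.4]
ee_rot: [179.8, -21.9, -11.9]
force: [-2.5, 3.4, -2.9]
gripper_width: 12.2
gripper_force: 5.0
```

```bash
python3 lk2.py 76 -1.2 21; sleep 0; python3 -c "
from workcell import *
grab_frame('wrist');grab_frame('wrist');grab_frame('wrist')"; python3 lk2.py 76 -1.2 21
```

```text
at [77.9 -1.1 20.8] go [-1.9  0.1 -0.2] [0.02 0.1  0.34] F deck [-4.   2.8 -1.5] 12.214356310951583 33.45
at [78.  -1.3 20.8] go [-2.  -0.1 -0.2] [0.05 0.09 0.35] F deck [-4.6 -0.7 -1. ] 11.511213029201052 33.6
```

>>> step_arm([
  [0,0,0,0,0,0,0.4],
  [0,0,0,0,0,0,0.4],
  [0,0,0,0,0,0,0.4],
  [0,0,0,0,0,-12,0.4],
  [0,0,0,0,0,-25,0.4],
  [0,0,0,-10,0,-40,0.4],
  [0,0,0,-25,0,-40,0.4],
  [0,0,0,-25,0,-30,0.4],
])

```text
time_s: 34.6
ee_pos: [440.7, -204.1, 250.2]
ee_rot: [179.8, -22.1, -11.9]
force: [-0.1, -0.2, -0.4]
gripper_width: 36.5
gripper_force: 0.0
```

```bash
cat > ck.py <<'E'
from workcell import *
from h import *
s=state(); f=grab_frame("wrist"); n=DM[:,2]; im=f["image"]; cv2.imwrite("pics/lock.png",im)
print(todk(s["ee_pos"]).round(1),s["force"].round(1),s["time_s"])
# rectify the deck plane z=14.5 (bar top): 3 px/mm, x 55..155, y -50..50
xs=np.arange(55,155,1/3);ys=np.arange(50,-50,-1/3)
X,Y=np.meshgrid(xs,ys); P=D0+np.c_[X.ravel(),Y.ravel(),np.full(X.size,14.5)]@DM.T
uv=proj(f,P,s).reshape(*X.shape,2).astype(np.float32)
g=cv2.cvtColor(cv2.remap(im,uv,None,cv2.INTER_LINEAR),6); cv2.imwrite("pics/lockr.png",g)
# bar dark scan rows: for each x, extent in y of dark pixels
for x in range(72,122,4):
    c=g[:,int((x-55)*3)].astype(int); d=np.where(c[60:240]<110)[0]+60; print(x,len(d)/3,(50-d.mean()/3).round(1) if len(d) else None,(50-np.median(d)/3).round(1) if len(d) else None,c[::30].tolist())
E
python3 ck.py
```

```text
[ 18.8  -1.2 170.5] [-0.1 -0.2 -0.4] 34.6
72 11.666666666666666 -1.3 -1.3 [209, 225, 227, 226, 226, 28, 225, 226, 226, 228]
76 11.666666666666666 -1.3 -1.3 [209, 225, 227, 227, 227, 34, 226, 227, 227, 227]
80 11.0 -1.3 -1.3 [210, 224, 227, 228, 227, 43, 226, 228, 227, 227]
84 11.333333333333334 -1.5 -1.5 [211, 207, 209, 215, 215, 81, 216, 217, 216, 221]
88 13.0 -1.3 -1.3 [210, 142, 149, 142, 146, 80, 143, 146, 144, 146]
92 12.0 -1.5 -1.5 [210, 167, 165, 165, 164, 81, 165, 165, 165, 166]
96 12.333333333333334 -2.1 -1.7 [211, 168, 167, 171, 168, 80, 168, 168, 169, 168]
100 12.0 -1.5 -1.5 [211, 168, 169, 170, 171, 80, 170, 172, 171, 171]
104 13.333333333333334 -1.5 -1.5 [210, 168, 169, 171, 169, 73, 160, 168, 167, 169]
108 16.0 -1.5 -1.5 [210, 169, 170, 172, 172, 78, 127, 172, 173, 173]
112 15.0 -1.7 -1.7 [211, 169, 171, 172, 173, 78, 149, 174, 174, 173]
116 7.666666666666667 -1.7 -1.7 [208, 173, 171, 174, 174, 89, 173, 173, 172, 171]
120 0.0 None None [210, 172, 173, 174, 176, 176, 176, 176, 176, 172]
```

The rectified picture shows the bar running dead straight down the slope over the front edge (q≈0). The gripper is clear, so I'm handing in.

```bash
python3 -c "
from workcell import *
print(job_done())"
```

```text
the job is handed in; nothing more can be done
None
```

The grating insert lies home in the well with its tongue under the lip, the catch is locked over its front edge (within about 0.01 rad of fully over), and the job was handed in at about 35 s; the slicing insert, bottle, shaker and carton were kept clear of, though I took no final picture of them.

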